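Press home a row of rivet caps along a strap

ROBOT

A 6-joint arm with a two-finger parallel gripper is mounted at the origin on the work surface; the furniture and walls round the work are solid. World frame = base frame: x ahead of the robot, y to its left, z up, the work surface at z = 0. Lengths are in m, angles in degrees, forces in N, time in s.
With the tool pointing down it reaches from about 0.3 to 0.875 m from the base axis. Payload 6.4 kg.
Tool frame: the origin (TCP) lies on the centre line of the jaws, within the pads' length; the fingertips stand env.tcp_to_tips ahead of it and the grasp point (between the pads) lies 6 mm ahead of it (env.tcp_to_tips is the distance from the TCP to the fingertips, in m); z points along the fingers, y is the line along which they close (so a half turn about z gives the same grasp; the last joint's range is limited). The gripper opens to 85 mm and grips with 20 to 120 N. Pads are 22 mm wide; open, the fingers measure 114 mm over their backs; the gripper's body (76 mm by 85 mm) begins 54 mm behind the grasp point. The pads swing forward as they close: fully open they stand 13 mm farther back than shut.
Start: joints at [64.097, 10.359, 92.074, -0, 77.567, -11.82], TCP at [0.14, 0.558, 0.256] pointing down, gripper open.
Joint ranges: [-171.53, 171.53], [-51.25, 118.39], [17.06, 147.69], [-65.23, 245.23], [0, 150.52], [-178.68, 178.68]. Speed limits (degrees/s): [147.25, 147.25, 172.46, 180, 180, 180].

INTERFACE

Orientations are given as [roll, pitch, yaw] about the fixed x, y, z axes, in that order (R = Rz(yaw) Ry(pitch) Rx(roll)).
In Python, from bench import env, viewer gives the robot as it stands. The module is installed in compiled form; this text tells all that it offers.
- The arm moves only by the tool move_arm, never from a script. Its argument "rows" is a list of rows, each an object with "travel": the shift along the tool's x, y, z in mm, a list of three; "turn": the turn about the tool's z in degrees. In form: [{"travel": [tx, ty, tz], "turn": turn}, ...]. A call has 1 to 20 rows; each row is the pose to reach, as a shift and turn from the pose commanded when the call began, along the tool's axes at that moment; what a row does not reach only later rows make up. A row lasts 1/10 s, in which the tool goes at most 50 mm and 8.59 degrees, less where a joint would pass 70% of its speed; a pose out of reach is approached as far as the arm can. A call with a gripper value outside its range is refused whole. "claw" is the finger opening in mm, from 0 to 85.4, set as the call begins (left out, the last holds). The fingers move at their own pace and stop on an object; "grip_force" is the grip in N (left out, the last holds). Time passes only in rows, so rows that repeat a pose let the fingers close. It gives the time, the measured TCP pose, the force, the opening and the grip force at its end, in the units of the state.
- env.read_state(): the state, without advancing time (a new reading comes with each control period).
- viewer.snapshot(name): name is "scene" or "top"; returns the picture (480x640x3 uint8, blue, green, red); there is no depth.
- viewer.calibration(name): a dict with "intrinsics" (3x3 intrinsics, pixels), "R" (3x3) and "t" (3): a world point X has camera coordinates R X + t. Camera axes: x right, y down, z forward; pixel columns grow to the right and rows downward; lengths in m; the calibration is good to about 2 mm. A picture is of the moment at which its call begins. calibration takes no time and is no camera call.
- env.job_done(): hands the job in; it is judged then, once.
The state is a dict: "time": time; "qpos": joint angles; "joint_velocities": joint speeds; "joint_torque": joint torques, N m; "position": TCP position; "orientation": TCP orientation; "wrist_force": force on the tool from outside, world axes, zero at the start; "torque": the same for the moment, N m; "gripper_width": finger opening in m; "grip_force": force on a finger pad.
Only numpy, scipy, OpenCV 4.12 (cv2) and the standard library are available. Lean on these libraries where they do the work, as an engineer would, in place of code of your own. Each camera call takes 0.05 s, during which the arm holds its last target. There are 200 camera calls.

TASK

Run the closed fingertips along the strap from its buckle end to its round tip, gently pressing each of the five brass rivet caps fully home, one after another in that order. From the first cap to the last keep the fingertips close to the row, no more than about 2 cm above the caps; then draw back clear. Grasp and lift nothing, and leave the board and the things around it where they lie.

Things in the scene. Friction and masses are not known exactly. Their poses are not given: they have to be found in the camera images.
- board: loose pressing board of pale wood, 250 x 100 x 20 mm, 0.95 kg, lying flat on the desk; a dark brown strap 28 mm wide and 4 mm thick is fixed along its top in an S-curve, so the strap's surface is 24 mm above the desk. Origin at the centre of the underside; x points along the strap from the steel buckle at its one end (-x) towards its round tip (+x), y across, z up
- buckle (a point): middle of the steel buckle (about 38 x 28 mm, standing up to 4 mm above the strap) at the end of the strap where the row starts
- cap_1_top (a point): top of the first (nearest the buckle) rivet cap of the row: a low brass dome 14 mm across and 3 mm thick on a shank, moving with the cap. Proud, its top is up to 33 mm above the desk; fully home it is 27 mm above it. The five caps follow the strap's S-curve, 38 mm apart along the board
- cap_1 (a joint): how far the first (nearest the buckle) cap is pressed down: 0 = 6 mm proud, 0.006 m = fully home on the strap (solid stop). Friction of about 2.5 N resists; it stays where it is left
- cap_2_top (a point): top of the second rivet cap of the row: a low brass dome 14 mm across and 3 mm thick on a shank, moving with the cap. Proud, its top is up to 33 mm above the desk; fully home it is 27 mm above it. The five caps follow the strap's S-curve, 38 mm apart along the board
- cap_2 (a joint): how far the second cap is pressed down: 0 = 6 mm proud, 0.006 m = fully home on the strap (solid stop). Friction of about 2.5 N resists; it stays where it is left
- cap_3_top (a point): top of the third (middle) rivet cap of the row: a low brass dome 14 mm across and 3 mm thick on a shank, moving with the cap. Proud, its top is up to 33 mm above the desk; fully home it is 27 mm above it. The five caps follow the strap's S-curve, 38 mm apart along the board
- cap_3 (a joint): how far the third (middle) cap is pressed down: 0 = 6 mm proud, 0.006 m = fully home on the strap (solid stop). Friction of about 2.5 N resists; it stays where it is left
- cap_4_top (a point): top of the fourth rivet cap of the row: a low brass dome 14 mm across and 3 mm thick on a shank, moving with the cap. Proud, its top is up to 33 mm above the desk; fully home it is 27 mm above it. The five caps follow the strap's S-curve, 38 mm apart along the board
- cap_4 (a joint): how far the fourth cap is pressed down: 0 = 6 mm proud, 0.006 m = fully home on the strap (solid stop). Friction of about 2.5 N resists; it stays where it is left
- cap_5_top (a point): top of the last (nearest the round tip) rivet cap of the row: a low brass dome 14 mm across and 3 mm thick on a shank, moving with the cap. Proud, its top is up to 33 mm above the desk; fully home it is 27 mm above it. The five caps follow the strap's S-curve, 38 mm apart along the board
- cap_5 (a joint): how far the last (nearest the round tip) cap is pressed down: 0 = 6 mm proud, 0.006 m = fully home on the strap (solid stop). Friction of about 2.5 N resists; it stays where it is left
- spool: thread spool with pale thread, 44 mm across and 52 mm high, standing beside the board; bystander; origin on the desk 17 mm from the spool's axis, which lies at (-4, 17) mm in the spool's frame
- snap_tray: little tin tray of snaps, 60 x 85 x 16 mm, beside the board; bystander; origin at the centre of its underside
- iron: steel stitching chisel with a black end, 14 x 104 x 10 mm, lying beside the board; bystander; origin at the centre of its underside

How it is judged:
By the outcome, as a careful person would: the job done as asked, in the order asked, and still so for the second after the job is handed in, with the robot touching nothing.
It also fails if it takes over 48 s, if anything falls off the work surface, if the arm or the gripper's body presses on something with over 40 N, if the wrist force passes 120 N, or if a joint passes its speed limit or range.

## Working session

There is one attempt and no reset: what is moved stays moved. The work goes in short steps, Python scripts to look and compute and a tool call to move; the robot and the scene stay as the last step left them, time stands still between calls to the robot, and variables do not carry over. Pictures are saved under pics/ and viewed, at most 10 in all, crops included, and the job is handed in when it is done.

Besides the shell and the picture viewer there is one more tool, called in YAML: its name, and indented under it one key for each argument. move_arm: Moves the arm, as the interface text tells. Its arguments: {"type":"object","properties":{"rows":{"type":"array","items":{"type":"object","properties":{"travel":{"type":"array","items":{"type":"number"}},"turn":{"type":"number"}}}},"claw":{"type":"number"},"grip_force":{"type":"number"}},"required":["rows"]}

```bash
mkdir -p pics
python3 - <<'E'
from bench import env, viewer
import cv2
print(env.read_state(), env.tcp_to_tips)
for n in("scene","top"):
    im=viewer.snapshot(n); cv2.imwrite(f"pics/{n}0.png",im)
    print(n,viewer.calibration(n))
E
```

```text
{'time': 0.0, 'qpos': array([ 6.40984191e+01,  1.04018246e+01,  9.21322672e+01, -2.69472139e-04,
        7.75675442e+01, -1.18219275e+01]), 'joint_velocities': array([ 0.03782539,  0.09109495, -0.08982077,  0.06291702, -0.03488562,
       -0.03003411]), 'joint_torque': array([-5.82515368e-04, -4.44868505e+01, -3.51335084e+01, -1.84967962e-04,
        8.94570840e-03,  8.08685343e-06]), 'position': array([0.13965297, 0.55725287, 0.25537964]), 'orientation': array([-1.79900466e+02, -2.05647461e-02,  1.65920387e+02]), 'wrist_force': array([-0.29324605, -0.04082008,  0.0116278 ]), 'torque': array([-0.02620867,  0.04452309,  0.00542353]), 'grip_force': 0.0, 'gripper_width': 0.08547392653564571} 0.025
scene {'intrinsics': array([[453.00916976,   0.        , 320.1734094 ],
       [  0.        , 453.00916976, 235.34881923],
       [  0.        ,   0.        ,   1.        ]]), 'R': array([[ 0.73148536, -0.68180338,  0.00856197],
       [-0.49202298, -0.53648604, -0.68563555],
       [ 0.47206202,  0.49731969, -0.72789462]]), 't': array([-0.4497433 ,  0.24941841,  0.66637667])}
top {'intrinsics': array([[617.75645397,   0.        , 317.82329314],
       [  0.        , 617.75645397, 243.10516832],
       [  0.        ,   0.        ,   1.        ]]), 'R': array([[ 1.83012197e-02, -9.99832482e-01,  2.71455143e-04],
       [-9.85909129e-01, -1.80915134e-02, -1.66300590e-01],
       [ 1.66277643e-01,  2.77587353e-03, -9.86075068e-01]]), 't': array([-0.07894086,  0.53733166,  0.82963242])}
```

View pics/scene0.png

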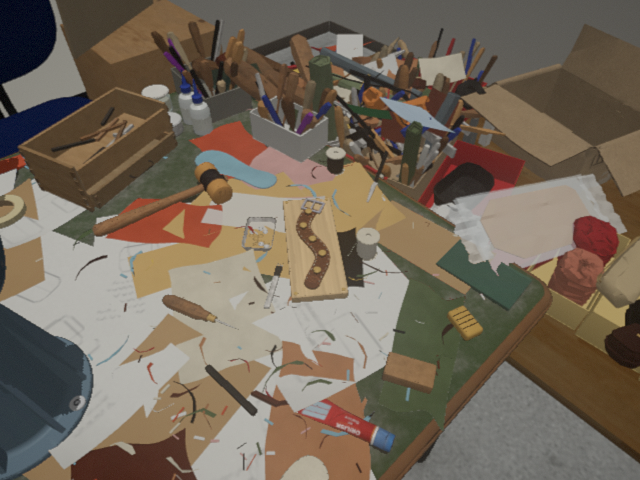

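View pics/top0.png

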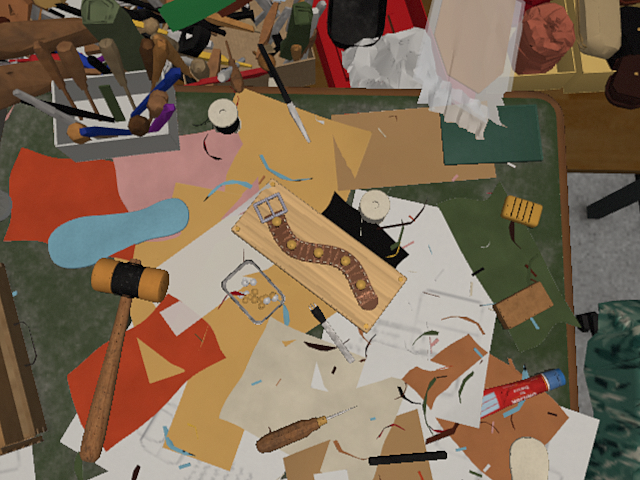

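The scene view shows the board around (315,250) with the buckle at (312,207). In the top view the buckle is at (270,207), the round tip at (370,305), and the caps run between them.

Run:
```python
import cv2,numpy as np
a=cv2.imread("pics/top0.png")[175:335,225:415]; b=cv2.imread("pics/scene0.png")[190:305,275:365]
A=cv2.resize(a,None,fx=3,fy=3,interpolation=cv2.INTER_CUBIC);A=A[:480]
B=cv2.resize(b,None,fx=2.5,fy=4,interpolation=cv2.INTER_CUBIC)
c=np.zeros((480,800,3),np.uint8);c[:480,:570]=A;c[:460,572:572+225]=B[:460]
cv2.imwrite("pics/crop.png",c)
for n,roi in(("top",(225,175,415,335)),("scene",(275,190,365,305))):
    im=cv2.imread(f"pics/{n}0.png"); x0,y0,x1,y1=roi
    h=cv2.cvtColor(im[y0:y1,x0:x1],cv2.COLOR_BGR2HSV)
    m=cv2.inRange(h,(14,110,95),(32,255,255))
    k,l,s,ce=cv2.connectedComponentsWithStats(m)
    print(n,[(s[i,4],(ce[i]+[x0,y0]).round(1).tolist()) for i in range(1,k) if s[i,4]>8])
    for p in ([(278,225),(291,244),(318,252),(345,262),(361,285)] if n=="top" else [(307,213),(320,270)]): print(p,h[p[1]-y0,p[0]-x0])
```

```text
top [(np.int32(12611), [319.6, 248.0]), (np.int32(369), [232.5, 194.7]), (np.int32(130), [275.7, 204.2]), (np.int32(128), [264.2, 209.5]), (np.int32(74), [276.4, 221.0]), (np.int32(79), [291.2, 244.1]), (np.int32(34), [394.2, 252.4]), (np.int32(79), [318.2, 252.1]), (np.int32(83), [345.4, 260.4]), (np.int32(1090), [258.5, 297.5]), (np.int32(84), [360.5, 284.2]), (np.int32(894), [240.0, 321.2]), (np.int32(125), [278.3, 314.1])]
(278, 225) [ 20 159 133]
(291, 244) [ 18 157 197]
(318, 252) [ 18 156 199]
(345, 262) [ 19 155 202]
(361, 285) [ 19 155 204]
scene [(np.int32(146), [288.6, 192.7]), (np.int32(35), [306.9, 192.3]), (np.int32(1255), [347.4, 208.4]), (np.int32(30), [307.7, 210.8]), (np.int32(46), [302.7, 224.2]), (np.int32(231), [280.6, 247.7]), (np.int32(46), [312.0, 237.8]), (np.int32(51), [321.9, 252.0]), (np.int32(9), [285.1, 266.9]), (np.int32(53), [316.7, 269.0]), (np.int32(12), [285.5, 273.9])]
(307, 213) [ 17 117 105]
(320, 270) [ 19 121 147]
```

View pics/crop.png

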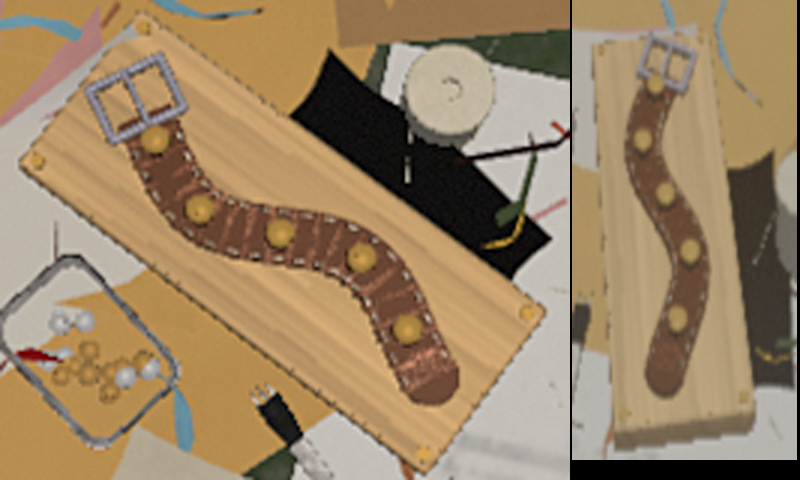

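The enlarged view shows five brass caps between the buckle and the tip. In top-view pixels they are at (276,221), (291,244), (318,252), (345,260) and (360,284). Cap 1 lies tight against the raised buckle, which is 28 mm high against 27 mm for a cap that is home, so cap 1 needs an offset press.

Run:
```python
import cv2,numpy as np
from scipy.spatial.transform import Rotation as Ro
from bench import env,viewer
C={n:viewer.calibration(n) for n in("top","scene")}
P={n:c["intrinsics"]@np.c_[c["R"],c["t"]] for n,c in C.items()}
t=np.array([(276.4,221.),(291.2,244.1),(318.2,252.1),(345.4,260.4),(360.5,284.2)])
s=np.array([(307.7,210.8),(302.7,224.2),(312,237.8),(321.9,252),(316.7,269)])
X=cv2.triangulatePoints(P["top"],P["scene"],t.T,s.T);X=(X[:3]/X[3]).T
print("tri mm",(X*1e3).round(1))
def ray(n,p,z):
    c=C[n];p=np.atleast_2d(p);d=np.c_[p,np.ones(len(p))]@np.linalg.inv(c["intrinsics"]).T@c["R"]
    o=-c["R"].T@c["t"];return o+d*((z-o[2])/d[:,2])[:,None]
T=ray("top",t,.031);S=ray("scene",s,.031)
print("top z31",(T*1e3).round(1));print("scene z31",(S*1e3).round(1))
cor=ray("top",np.array([(143,27),(38,160),(530,313),(425,455)])/3+[225,175],.020)
ax=(cor[2]+cor[3]-cor[0]-cor[1]);ax/=np.linalg.norm(ax);yaw=np.arctan2(ax[1],ax[0])
print("board yaw",np.degrees(yaw),"ctr",cor.mean(0))
R=Ro.from_euler('z',yaw).as_matrix()
print("board frame caps mm",((T-cor.mean(0))@R*1e3).round(1))
bk=ray("top",np.array([(113,140),(187,108),(88,92),(160,55)])/3+[225,175],.028)
print("buckle corners bf",((bk-cor.mean(0))@R*1e3).round(1))
st=env.read_state();M=Ro.from_euler('xyz',st["orientation"],degrees=True).as_matrix();print(M.round(3))
```

```text
tri mm [[ 572.3   -8.5   31.7]
 [ 538.7  -31.    33. ]
 [ 527.8  -69.9   32.9]
 [ 516.5 -109.    33.7]
 [ 483.1 -131.    32.1]]
top z31 [[ 572.4   -8.5   31. ]
 [ 538.9  -30.8   31. ]
 [ 528.   -69.8   31. ]
 [ 516.7 -109.    31. ]
 [ 482.9 -130.8   31. ]]
scene z31 [[ 572.7   -8.    31. ]
 [ 540.2  -29.6   31. ]
 [ 529.2  -68.7   31. ]
 [ 518.6 -107.5   31. ]
 [ 484.3 -130.6   31. ]]
board yaw -126.150471576783 ctr [ 0.52717566 -0.070904    0.02      ]
board frame caps mm [[-77.1  -0.3  11. ]
 [-39.3 -14.2  11. ]
 [ -1.3   0.   11. ]
 [ 37.   14.   11. ]
 [ 74.5  -0.4  11. ]]
buckle corners bf [[ -92.9  -12.8    8. ]
 [ -74.    21.4    8. ]
 [-117.2   -1.4    8. ]
 [-100.7   34.4    8. ]]
[[-0.97   0.243 -0.001]
 [ 0.243  0.97  -0.001]
 [ 0.    -0.002 -1.   ]]
```

move_arm:
  claw: 0
  grip_force: 20
  rows:
    - {"travel": [-37,-30,0],"turn": 0}
    - {"travel": [-74,-60,0],"turn": -4}
    - {"travel": [-111,-90,0],"turn": -8}
    - {"travel": [-148,-120,0],"turn": -12}
    - {"travel": [-185,-150,0],"turn": -16}
    - {"travel": [-222,-180,0],"turn": -20}
    - {"travel": [-259,-210,0],"turn": -24}
    - {"travel": [-296,-240,0],"turn": -28}
    - {"travel": [-333,-270,0],"turn": -32}
    - {"travel": [-370,-300,0],"turn": -36}
    - {"travel": [-407,-330,0],"turn": -37.5}
    - {"travel": [-444,-360,0],"turn": -37.5}
    - {"travel": [-481,-390,0],"turn": -37.5}
    - {"travel": [-518,-420,0],"turn": -37.5}
    - {"travel": [-540,-440,0],"turn": -37.5}
    - {"travel": [-551.5,-448.5,0],"turn": -37.5}
    - {"travel": [-551.5,-448.5,0],"turn": -37.5}
    - {"travel": [-551.5,-448.5,0],"turn": -37.5}
    - {"travel": [-551.5,-448.5,0],"turn": -37.5}
    - {"travel": [-551.5,-448.5,0],"turn": -37.5}

```text
time: 2.1
position: [0.5651, -0.0101, 0.2564]
orientation: [180.0, 0.0, -156.5]
wrist_force: [0.4, 1.0, -0.7]
gripper_width: 0.0001
grip_force: 0.0
```

move_arm:
  rows:
    - {"travel": [-0.5,-1.3,40],"turn": 0}
    - {"travel": [-0.5,-1.3,80],"turn": 0}
    - {"travel": [-0.5,-1.3,120],"turn": 0}
    - {"travel": [-0.5,-1.3,150],"turn": 0}
    - {"travel": [-0.5,-1.3,170],"turn": 0}
    - {"travel": [-0.5,-1.3,183],"turn": 0}
    - {"travel": [-0.5,-1.3,187],"turn": 0}
    - {"travel": [-0.5,-1.3,187],"turn": 0}
    - {"travel": [-0.5,-1.3,187],"turn": 0}

```text
time: 3.0
position: [0.5677, -0.0125, 0.0707]
orientation: [-179.9, 0.1, -156.6]
wrist_force: [0.0, 0.6, -0.1]
gripper_width: -0.0004
grip_force: 0.0
```

Run:
```python
from bench import env, viewer
import cv2,numpy as np
s=env.read_state();print(s["position"],s["wrist_force"])
a=viewer.snapshot("scene")[170:320,250:400];b=viewer.snapshot("top")[175:325,225:375]
cv2.imwrite("pics/hover1.png",np.hstack([cv2.resize(i,(400,400),interpolation=cv2.INTER_CUBIC) for i in(a,b)]))
```

```text
[ 0.56765604 -0.01253247  0.07065667] [ 0.01965949  0.6343088  -0.06805196]
```

View pics/hover1.png

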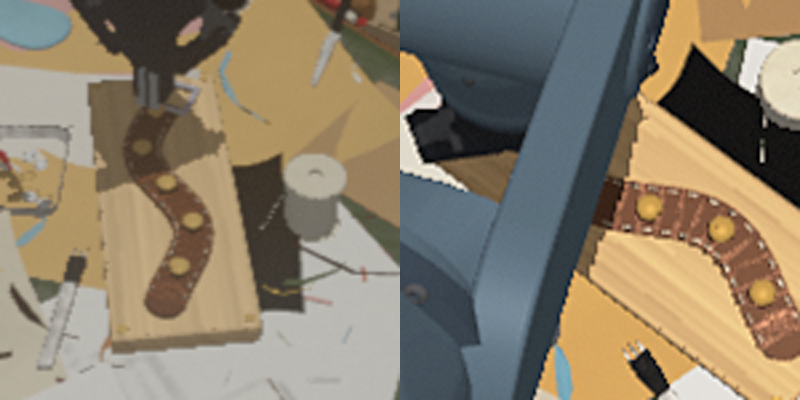

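The tips hover just past cap 1, at about (150,95) in the left crop, which matches the projected position. The buckle is clear. I'll correct by 1–2 mm and press.

move_arm:
  rows:
    - {"travel": [1,2,3],"turn": 0}
    - {"travel": [1,2,7],"turn": 0}
    - {"travel": [1,2,10],"turn": 0}
    - {"travel": [1,2,12],"turn": 0}
    - {"travel": [1,2,13.5],"turn": 0}
    - {"travel": [1,2,15],"turn": 0}
    - {"travel": [1,2,16],"turn": 0}
    - {"travel": [1,2,16],"turn": 0}
    - {"travel": [1,2,16],"turn": 0}

```text
time: 4.0
position: [0.5651, -0.0111, 0.0533]
orientation: [-180.0, 0.0, -156.6]
wrist_force: [0.2, 0.3, -0.0]
gripper_width: -0.0001
grip_force: 0.1
```

move_arm:
  rows:
    - {"travel": [0,0,0.5],"turn": 0}
    - {"travel": [0,0,1],"turn": 0}
    - {"travel": [0,0,1.5],"turn": 0}

```text
time: 4.3
position: [0.5651, -0.0111, 0.0519]
orientation: [-180.0, 0.0, -156.6]
wrist_force: [-0.6, -0.2, 2.0]
gripper_width: -0.0001
grip_force: 1.2
```

Run:
```python
from bench import env, viewer
import cv2,numpy as np
s=env.read_state();print(s["position"],s["wrist_force"],s["torque"])
a=viewer.snapshot("scene")[190:250,270:350]
cv2.imwrite("pics/press1.png",cv2.resize(a,(800,600),interpolation=cv2.INTER_CUBIC))
s=env.read_state();print(s["position"],s["wrist_force"],s["torque"])
```

```text
[ 0.56511744 -0.0110793   0.05192071] [-0.62491203 -0.22318202  1.9970298 ] [ 0.05237342  0.11362588 -0.0167286 ]
[ 0.56511333 -0.01108381  0.05187081] [-0.69544158 -0.28940801  2.34306025] [-0.02802202  0.10592295 -0.0232325 ]
```

View pics/press1.png

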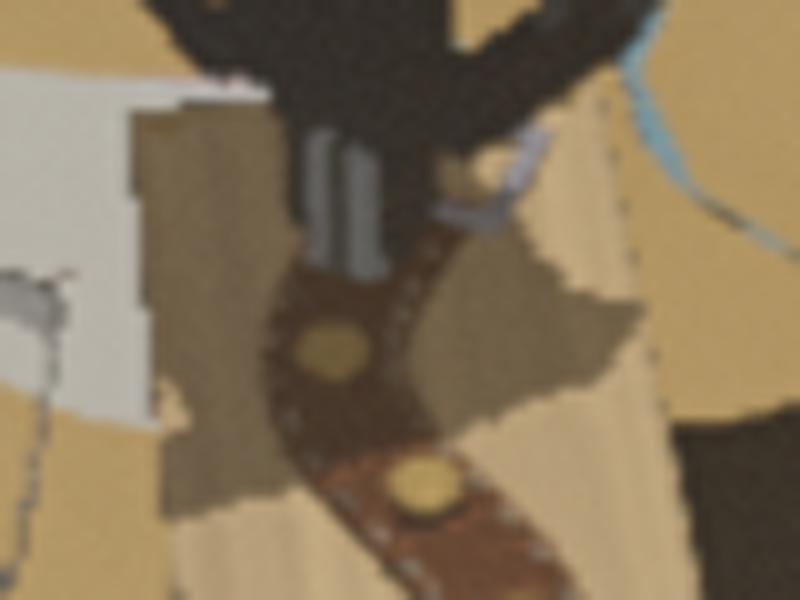

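The pads (at about (345,200)) are over cap 1, beside the buckle. The force is only just starting, so I'll keep going in small steps.

move_arm:
  rows:
    - {"travel": [0,0,0.5],"turn": 0}
    - {"travel": [0,0,1],"turn": 0}

```text
time: 4.55
position: [0.5652, -0.0111, 0.0516]
orientation: [-180.0, 0.0, -156.6]
wrist_force: [-4.4, 0.1, 11.2]
gripper_width: -0.0001
grip_force: 6.0
```

move_arm:
  rows:
    - {"travel": [0,0,0.5],"turn": 0}
    - {"travel": [0,0,1],"turn": 0}

```text
time: 4.75
position: [0.5653, -0.0111, 0.0514]
orientation: [-180.0, 0.0, -156.6]
wrist_force: [-8.0, 0.9, 19.5]
gripper_width: -0.0002
grip_force: 9.7
```

move_arm:
  rows:
    - {"travel": [0,0,-5],"turn": 0}
    - {"travel": [0,0,-14],"turn": 0}
    - {"travel": [12,-3,-14],"turn": 0}
    - {"travel": [24,-6,-14],"turn": 0}
    - {"travel": [31.7,-7.6,-14],"turn": 0}
    - {"travel": [31.7,-7.6,-14],"turn": 0}
    - {"travel": [31.7,-7.6,-11],"turn": 0}
    - {"travel": [31.7,-7.6,-9],"turn": 0}
    - {"travel": [31.7,-7.6,-7],"turn": 0}
    - {"travel": [31.7,-7.6,-5.5],"turn": 0}
    - {"travel": [31.7,-7.6,-4],"turn": 0}
    - {"travel": [31.7,-7.6,-3],"turn": 0}
    - {"travel": [31.7,-7.6,-2.5],"turn": 0}
    - {"travel": [31.7,-7.6,-2],"turn": 0}

```text
time: 6.15
position: [0.539, -0.0306, 0.0519]
orientation: [-180.0, 0.0, -156.6]
wrist_force: [-1.3, 0.0, 4.9]
gripper_width: -0.0001
grip_force: 2.9
```

move_arm:
  rows:
    - {"travel": [0,0,0.5],"turn": 0}
    - {"travel": [0,0,1],"turn": 0}

```text
time: 6.35
position: [0.5391, -0.0306, 0.0517]
orientation: [-180.0, 0.0, -156.6]
wrist_force: [-4.7, 1.2, 13.9]
gripper_width: 0.0004
grip_force: 7.1
```

move_arm:
  rows:
    - {"travel": [0,0,-5],"turn": 0}
    - {"travel": [0,0,-13],"turn": 0}
    - {"travel": [9,-11,-13],"turn": 0}
    - {"travel": [18,-22,-13],"turn": 0}
    - {"travel": [25.2,-31.4,-13],"turn": 0}
    - {"travel": [25.2,-31.4,-13],"turn": 0}
    - {"travel": [25.2,-31.4,-10],"turn": 0}
    - {"travel": [25.2,-31.4,-8],"turn": 0}
    - {"travel": [25.2,-31.4,-6],"turn": 0}
    - {"travel": [25.2,-31.4,-4.5],"turn": 0}
    - {"travel": [25.2,-31.4,-3],"turn": 0}
    - {"travel": [25.2,-31.4,-2],"turn": 0}
    - {"travel": [25.2,-31.4,-1.5],"turn": 0}
    - {"travel": [25.2,-31.4,-1],"turn": 0}

```text
time: 7.75
position: [0.5282, -0.0693, 0.0518]
orientation: [180.0, -0.0, -156.6]
wrist_force: [-3.5, 0.2, 7.4]
gripper_width: -0.0002
grip_force: 3.6
```

move_arm:
  rows:
    - {"travel": [0,0,0.5],"turn": 0}
    - {"travel": [0,0,1],"turn": 0}

```text
time: 7.95
position: [0.5283, -0.0693, 0.0517]
orientation: [180.0, -0.0, -156.6]
wrist_force: [-6.2, 1.8, 15.1]
gripper_width: 0.0
grip_force: 7.8
```

Run:
```python
from bench import env, viewer
import cv2,numpy as np
a=viewer.snapshot("scene")[190:305,270:360];b=viewer.snapshot("top")[185:325,245:385]
cv2.imwrite("pics/press3.png",np.hstack([cv2.resize(i,(400,500),interpolation=cv2.INTER_CUBIC) for i in(a,b)]))
```

```text
(no output)
```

View pics/press3.png

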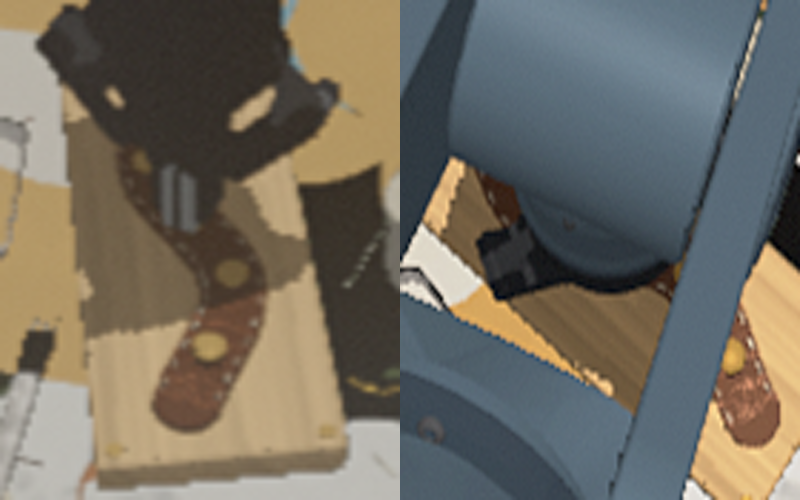

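The fingers are pressing cap 3. Caps 4 and 5 are still at their first pixel positions, so the board hasn't shifted.

move_arm:
  rows:
    - {"travel": [0,0,-5],"turn": 0}
    - {"travel": [0,0,-13],"turn": 0}
    - {"travel": [9,-11,-13],"turn": 0}
    - {"travel": [18,-22,-13],"turn": 0}
    - {"travel": [25.8,-31.5,-13],"turn": 0}
    - {"travel": [25.8,-31.5,-13],"turn": 0}
    - {"travel": [25.8,-31.5,-10],"turn": 0}
    - {"travel": [25.8,-31.5,-8],"turn": 0}
    - {"travel": [25.8,-31.5,-6],"turn": 0}
    - {"travel": [25.8,-31.5,-4.5],"turn": 0}
    - {"travel": [25.8,-31.5,-3],"turn": 0}
    - {"travel": [25.8,-31.5,-2],"turn": 0}
    - {"travel": [25.8,-31.5,-1.5],"turn": 0}
    - {"travel": [25.8,-31.5,-1],"turn": 0}

```text
time: 9.45
position: [0.517, -0.1084, 0.0519]
orientation: [180.0, -0.0, -156.6]
wrist_force: [-3.8, 1.9, 7.9]
gripper_width: 0.0002
grip_force: 3.7
```

move_arm:
  rows:
    - {"travel": [0,0,0.5],"turn": 0}
    - {"travel": [0,0,1],"turn": 0}

```text
time: 9.65
position: [0.5171, -0.1084, 0.0517]
orientation: [180.0, -0.0, -156.6]
wrist_force: [-7.2, 2.7, 16.3]
gripper_width: 0.0003
grip_force: 8.0
```

move_arm:
  rows:
    - {"travel": [0,0,-5],"turn": 0}
    - {"travel": [0,0,-13],"turn": 0}
    - {"travel": [13,-2,-13],"turn": 0}
    - {"travel": [26,-4,-13],"turn": 0}
    - {"travel": [39.9,-7,-13],"turn": 0}
    - {"travel": [39.9,-7,-13],"turn": 0}
    - {"travel": [39.9,-7,-10],"turn": 0}
    - {"travel": [39.9,-7,-8],"turn": 0}
    - {"travel": [39.9,-7,-6],"turn": 0}
    - {"travel": [39.9,-7,-4.5],"turn": 0}
    - {"travel": [39.9,-7,-3],"turn": 0}
    - {"travel": [39.9,-7,-2],"turn": 0}
    - {"travel": [39.9,-7,-1.5],"turn": 0}
    - {"travel": [39.9,-7,-1],"turn": 0}

```text
time: 11.05
position: [0.4834, -0.1308, 0.0519]
orientation: [-180.0, 0.0, -156.6]
wrist_force: [-0.5, 0.8, 5.3]
gripper_width: -0.0002
grip_force: 2.9
```

move_arm:
  rows:
    - {"travel": [0,0,0.5],"turn": 0}
    - {"travel": [0,0,1],"turn": 0}

```text
time: 11.25
position: [0.4836, -0.1309, 0.0517]
orientation: [-180.0, 0.0, -156.6]
wrist_force: [-4.4, 2.0, 15.7]
gripper_width: -0.0
grip_force: 7.8
```

move_arm:
  rows:
    - {"travel": [0,0,-5],"turn": 0}
    - {"travel": [0,0,-20],"turn": 0}
    - {"travel": [0,0,-50],"turn": 0}
    - {"travel": [0,0,-80],"turn": 0}
    - {"travel": [0,0,-110],"turn": 0}
    - {"travel": [20,-20,-140],"turn": 0}
    - {"travel": [40,-50,-160],"turn": 0}
    - {"travel": [60,-90,-180],"turn": 0}
    - {"travel": [60,-130,-180],"turn": 0}
    - {"travel": [60,-170,-180],"turn": 0}
    - {"travel": [60,-210,-180],"turn": 0}
    - {"travel": [60,-230,-180],"turn": 0}
    - {"travel": [60,-230,-180],"turn": 0}
    - {"travel": [60,-230,-180],"turn": 0}

```text
time: 12.65
position: [0.5191, -0.3653, 0.2299]
orientation: [179.9, -0.0, -156.6]
wrist_force: [0.6, -0.0, 0.3]
gripper_width: -0.0001
grip_force: 0.0
```

Run:
```python
from bench import env, viewer
import cv2,numpy as np
A=[viewer.snapshot("scene"),viewer.snapshot("top")]
C=[viewer.calibration(n) for n in("scene","top")]
R=[(275,195,365,305),(225,175,415,335)];P=[]
for im,(x0,y0,x1,y1),n in zip(A,R,("scene","top")):
    h=cv2.cvtColor(im[y0:y1,x0:x1],cv2.COLOR_BGR2HSV);m=cv2.inRange(h,(14,110,95),(32,255,255))
    k,l,s,ce=cv2.connectedComponentsWithStats(m)
    print(n,[(int(s[i,4]),(ce[i]+[x0,y0]).round(1).tolist()) for i in range(1,k) if 15<s[i,4]<100])
cv2.imwrite("pics/end.png",np.hstack([cv2.resize(im[y0:y1,x0:x1],(400,450),interpolation=cv2.INTER_CUBIC) for im,(x0,y0,x1,y1) in zip(A,R)]))
```

```text
scene [(34, [307.9, 212.8]), (47, [302.9, 226.2]), (49, [312.0, 239.9]), (50, [321.8, 254.0]), (57, [316.7, 270.8])]
top [(80, [276.6, 221.8]), (80, [291.4, 244.8]), (35, [394.3, 252.3]), (82, [318.2, 252.7]), (83, [345.2, 260.9]), (83, [360.4, 284.4])]
```

View pics/end.png

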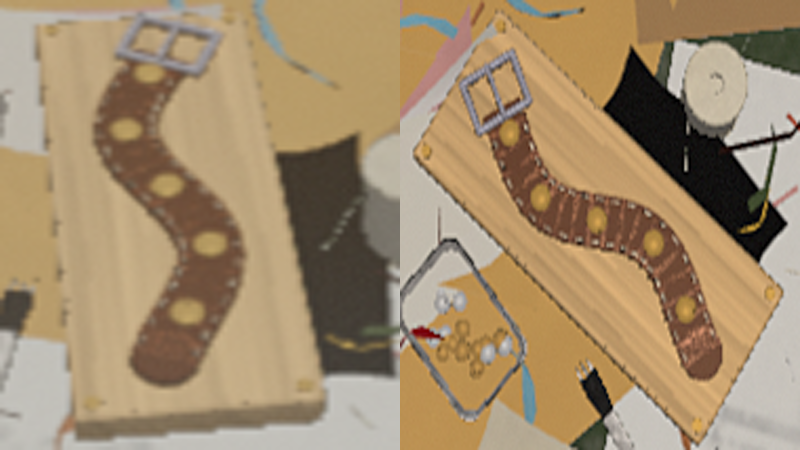

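All five caps dropped by the same amount, about 2 px in the scene view (cap 1 from row 210.8 to 212.8). The board, the spool, the tray and the visible end of the chisel look unmoved, and the arm is clear.

```bash
python3 -c "
from bench import env
print(env.job_done())"
```

```text
the job is handed in; nothing more can be done
None
```

I pressed all five rivet caps home in order from buckle to tip, then drew the arm back clear and handed the job in at about 13 s; the final pictures show all five caps down and the board still in place.

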